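Vent and hold the cap of a dry-ice sample flask

ROBOT

A 6-joint arm with a two-finger parallel gripper is mounted at the origin on the work surface. World frame = base frame: x ahead of the robot, y to its left, z up, the work surface at z = 0. Lengths are in mm, angles in degrees, forces in N, time in s.
With the tool pointing down it reaches from about 300 to 850 mm from the base axis. Payload 4.2 kg.
Tool frame: the origin (TCP) lies midway between the tips of the shut fingers; the grasp point (between the pads) lies 19 mm behind it (env.grasp_offset is the distance from the TCP to the grasp point, in mm); z points along the fingers, y is the line along which they close (so a half turn about z gives the same grasp; the last joint's range is limited). The gripper opens to 91 mm and grips with 3 to 60 N. Pads are 32 mm wide; open, the fingers measure 118 mm over their backs; the gripper's body (76 mm by 178 mm) begins 60 mm behind the grasp point.
Start: joints at [62.452, 18.312, 89.639, -0, 72.044, -1.146], TCP at [255.687, 515.041, 213.976] pointing down, gripper open.
Joint ranges: [-177.97, 177.97], [-48.28, 115.42], [12.27, 149.76], [-77.06, 257.06], [2.81, 150.46], [-146.56, 146.56]. Speed limits (degrees/s): [147.25, 147.25, 180, 180, 180, 180].

INTERFACE

Orientations are given as [roll, pitch, yaw] about the fixed x, y, z axes, in that order (R = Rz(yaw) Ry(pitch) Rx(roll)).
In Python, from workcell import env, optics gives the robot as it stands. The module is installed in compiled form; this text tells all that it offers.
- The arm moves only by the tool send_rows, never from a script. Its argument "targets" is a list that holds one entry, the list of rows, each a list of 7 numbers: the turn, a rotation vector about the world's x, y, z scaled (see below), then the shift along the world's x, y, z scaled (see below), then the closure, from -1 (fully open) to 1 (shut). In form: [[[rx, ry, rz, x, y, z, gripper], ...]]. A call has 1 to 12 rows; each row shifts and turns the commanded pose from where the row before left it; what a row does not reach is not made up. The controller multiplies each number of a shift by 0.2 m and each number of a turn by pi/2 rad. A row lasts 1/10 s, in which the tool goes at most 50 mm and 8.59 degrees, less where a joint would pass 70% of its speed; a pose out of reach is approached as far as the arm can. A call with a number of a shift or a turn outside -1 to 1 is refused whole. A call with a gripper value outside its range is refused whole. The fingers move at their own pace and stop on an object; "grip_force" is the grip in N (left out, the last holds). Time passes only in rows, so rows that do not move let the fingers close. It gives the time, the measured TCP pose, the force, the opening and the grip force at its end, in the units of the state.
- env.state(): the state, without advancing time (a new reading comes with each control period).
- optics.grab_frame(name): name is "scene" or "top" or "wrist"; returns (picture, depth): 384x512x3 uint8, red, green, blue; 384x512 float32, mm along the optical axis (not along the pixel's ray), 0 where there is no reading.
- optics.camera_info(name): a dict with "camera_matrix" (3x3 intrinsics, pixels), "R" (3x3) and "t" (3): a world point X has camera coordinates R X + t; the wrist camera has in their place "mount" (4x4, takes a point from camera to tool coordinates, whose origin is the TCP and whose axes are the flange's). Camera axes: x right, y down, z forward; pixel columns grow to the right and rows downward; lengths in mm; the calibration is good to about 2 mm. A picture is of the moment at which its call begins: read the wrist's pose just before it. camera_info takes no time and is no camera call.
- env.job_done(): hands the job in; it is judged then, once.
Trained networks look in the newest picture that a camera, given by its name, has taken for a name from the list of things; names that differ only in an ending like _2 or _b are one class to them, and where a whole thing is asked for, a point or a joint stands for the part that bears it (a point fixed in the world has none). Each returns a list of dicts, best first, with "conf" (0 to 1); they miss things now and then, are a little off and sometimes report something else, mostly with a low value. They report only what shows in the picture. A call takes as long as a camera call. They do not tell look-alikes from the thing itself.
- optics.silhouettes(camera, name): "mask" (384x512 bool, what is visible of it) and "at" ([column, row] in pixels, amid what is visible of it).
- optics.place_of(camera, name): "at" ([column, row] in pixels: a listed point, or the origin of a listed thing).
The state is a dict: "time_s": time; "qpos": joint angles; "qvel": joint speeds; "effort": joint torques, N m; "ee_pos": TCP position; "ee_rot": TCP orientation; "force": force on the tool from outside, world axes, zero at the start; "torque": the same for the moment, N m; "gripper_width": finger opening in mm; "gripper_force": force on a finger pad.
Only numpy, scipy, OpenCV 4.12 (cv2) and the standard library are available. Lean on these libraries where they do the work, as an engineer would, in place of code of your own. Each camera call takes 0.05 s, during which the arm holds its last target. There are 200 camera calls.

TASK

Get the dry-ice sample flask in the open carton ready for dispatch: take the orange temperature gauge out of its stand, push its flat blade fully home into the pocket in the foam beside the flask and let go of it, then screw the flask's blue cap down (clockwise) until it bottoms out and back it off a quarter turn so that the gas can vent. Finish while still holding the cap there, gripped in the fingers, so that a colleague can put the seal tape across it. Leave the other things on the bench where they are.

Things in the scene. Friction and masses are not known exactly. Their poses are not given: they have to be found in the camera images.
- gauge_grip (a point): Temperature gauge, loose, about 70 g, blade down in its stand. Point: centre of its orange head, 20 (x) x 44 (y) x 46 (z) mm. From the middle of the head's flat underside (23 mm below the point) a straight steel blade 4 (x) x 24 (y) mm reaches 60 mm down; its last 8 mm narrow to 2 x 12 mm. z: up along the gauge. Either way round fits the pocket.
- stand: Grey gauge stand, fixed, left or right of the carton. Block 40 (x) x 56 (y) mm, 72 mm high, on a foot 76 x 84 x 8 mm; slot 7 (x) x 28 (y) mm, 63 mm deep, in the middle of its top: the gauge's blade hangs loosely in it, the head's underside resting on the block. Origin: middle of the underside, on the bench.
- pocket (a point): Mouth of the gauge pocket: straight slot with a black rim, 7 (x) x 28 (y) mm, 66 mm deep, in the flat top of the white foam, 140 mm above the bench. Point: middle of the mouth, level with the foam; z up, x and y as the carton's. With the gauge fully home its head's underside rests on the foam. The flask's axis is 114 mm away along +y.
- carton: Open cardboard carton with foam insert, fixed: 200 (x) x 250 (y) mm, walls 5 mm thick, 150 mm high, rim 10 mm above the foam; flaps hang outside on all four sides, up to 34 mm out. Origin: middle of its underside, on the bench. The steel flask, held fast so that it cannot turn, sits 50 mm along +y, the pocket 64 mm along -y.
- cap_center (a point): Centre of the flask's blue ribbed cap: upright cylinder 52 mm across (54 over its ribs), 34 mm high. z up along its axis; x along the white line on its top and side, turning with it. When bottomed its lower rim is 18.5 mm above the foam; below it the flask's shoulder, 92 mm across, slopes from 18 mm above the foam at the neck to 4 mm at its edge.
- cap (a joint): How far the cap is unscrewed, rad: 0 = bottomed (hard stop; its white line then meets the red mark on the shoulder, on the carton's +x side), growing anticlockwise seen from above, to 4.6; a quarter turn is 1.57. Right-hand thread, already caught, 6 mm lift per turn; turning takes about 0.07 N m; the cap stays where it is left.
- cryobox: White cryobox with lid, loose, 136 x 94 x 55 mm, origin under its middle. Leave alone.
- reagent: Amber bottle with a white cap, loose, 60 mm in diameter, 125 mm high, origin under its middle. Leave alone.
- icebrick: Blue ice brick, loose, 85 (x) x 150 (y) x 26 mm, origin under its middle. Leave alone.
- tape: Red roll of tape lying flat, loose, 84 mm in diameter, 24 mm high, origin under its middle. Leave alone.
- marker: Marker pen with a black cap lying along its x, loose, about 137 mm long, 15 mm thick. Leave alone.
Things that resemble listed ones, but are neither listed nor needed, are in the scene too. There is more than one size of the part that bears gauge_grip; the job needs the largest.

How it is judged (in metres and radians):
On the way, in this order (a step that is already met when the one before it is completed fails the run):
1. the gauge's blade is fully home in the pocket, its head resting on the foam, let go (horizontal distance between gauge_grip and pocket below 0.006 m and z of gauge_grip in the frame of pocket between 0.018 and 0.0265 m and angle between gauge_grip's own z axis and vertical below 0.09 rad and contact force between the fingers and gauge below 0.2 N), for 0.2 s.
2. the cap is screwed down until it bottoms out (value of joint cap below 0.1 rad), for 0.1 s.
At the end, for the whole second after the job is handed in: The cap stands a quarter turn off its bottom stop (1.17 to 1.97 rad), at rest, still gripped by the fingers (more than 2 N), and the gauge stands fully home in the pocket by itself: head within 3.5 mm of resting on the foam, within 6 mm of the pocket's middle, upright within 5 degrees (all of step 1 and value of joint cap between 1.17 and 1.97 rad and velocity of joint cap between -0.1 and 0.1 rad/s and contact force between the fingers and cap above 2 N); the arm keeps its last pose, push and grip.
It fails at once if the white cryobox is moved more than 25 mm (distance of cryobox from where it was at the start of the episode above 0.025 m).
It fails at once if the amber bottle is moved more than 25 mm (distance of reagent from where it was at the start of the episode above 0.025 m).
It fails at once if the ice brick is moved more than 25 mm (distance of icebrick from where it was at the start of the episode above 0.025 m).
It fails at once if the tape roll is moved more than 25 mm (distance of tape from where it was at the start of the episode above 0.025 m).
It fails at once if the marker pen is moved more than 25 mm (distance of marker from where it was at the start of the episode above 0.025 m).
It also fails if it takes over 72 s, if anything falls off the work surface, if the arm or the gripper's body presses on something with over 40 N, if the wrist force passes 120 N, or if a joint passes its speed limit or range.

## Working session

There is one attempt and no reset: what is moved stays moved. The work goes in short steps, Python scripts to look and compute and a tool call to move; the robot and the scene stay as the last step left them, time stands still between calls to the robot, and variables do not carry over. Pictures are saved under pics/ and viewed, at most 10 in all, crops included, and the job is handed in when it is done.

Besides the shell and the picture viewer there is one more tool, called after "Emit:" by a JSON object that holds its "fn" and its "kwargs". send_rows: Moves the arm, as the interface text tells. Its arguments: {"type":"object","properties":{"targets":{"type":"array"},"grip_force":{"type":"number"}},"required":["targets"]}

```bash
mkdir -p pics; cat > h.py <<'E'
import numpy as np, cv2
from scipy.spatial.transform import Rotation as Ro
from workcell import env, optics
def cam(name, st=None):
    c=optics.camera_info(name); K=np.array(c["camera_matrix"])
    if "R" in c and "mount" not in c: return K,np.array(c["R"]),np.array(c["t"]).ravel()
    M=np.array(c["mount"]); T=np.eye(4); T[:3,:3]=Ro.from_euler('xyz',st["ee_rot"],degrees=True).as_matrix(); T[:3,3]=st["ee_pos"]
    W=np.linalg.inv(T@M); return K,W[:3,:3],W[:3,3]
def cloud(name,depth,st=None):
    K,R,t=cam(name,st); v,u=np.mgrid[:384,:512]
    P=np.stack([(u-K[0,2])/K[0,0]*depth,(v-K[1,2])/K[1,1]*depth,depth],-1)
    return (P-t)@R
def onz(name,uv,z,st=None):
    K,R,t=cam(name,st); d=R.T@np.linalg.solve(K,[uv[0],uv[1],1]); o=-R.T@t
    return o+d*(z-o[2])/d[2]
def save(fn,im): cv2.imwrite("pics/"+fn,im[...,::-1])
E
python3 - <<'E'
from h import *
st=env.state(); print({k:np.round(v,2) for k,v in st.items()})
for n in ("scene","top"):
    im,d=optics.grab_frame(n); save(n+"0.png",im); P=cloud(n,d)
    np.savez(n+".npz",im=im,P=P,d=d)
    for nm in ("gauge_grip","stand","pocket","carton","cap_center","cryobox","reagent","icebrick","tape","marker"):
        for r in optics.place_of(n,nm)[:4]:
            u,v=np.round(r["at"]).astype(int); p=P[v,u] if 0<=v<384 and 0<=u<512 else 0
            print(n,nm,np.round(r["at"],1),round(r["conf"],2),np.round(p))
E
```

```text
{'time_s': np.float64(0.0), 'qpos': array([62.45, 18.35, 89.71,  0.  , 72.04, -1.15]), 'qvel': array([ 0.  , -0.03,  0.07,  0.04,  0.04, -0.11]), 'effort': array([ -0.  , -41.24, -23.2 ,   0.07,   0.05,  -0.  ]), 'ee_pos': array([255.43, 514.56, 213.11]), 'ee_rot': array([-179.9,   -0. ,  153.6]), 'force': array([ 0.08, -0.58, -0.12]), 'torque': array([-0.06,  0.05, -0.04]), 'gripper_force': np.float64(0.0), 'gripper_width': np.float64(91.2)}
scene gauge_grip [ 90.8 253.8] 0.85 [ 530. -455.   70.]
scene gauge_grip [115.7 273.4] 0.78 [ 607. -399.   70.]
scene gauge_grip [134.6 226.2] 0.57 [ 506. -346.  112.]
scene gauge_grip [141.3 209.6] 0.4 [ 291. -338.   -6.]
scene stand [138.3 256.6] 0.89 [ 513. -354.   18.]
scene pocket [242.7 208.6] 0.7 [539. -86. 135.]
scene carton [143.5 210.7] 0.42 [ 302. -330.   -3.]
scene cap_center [288.4 188.9] 0.91 [560.  20. 190.]
scene cryobox [388.2 207.8] 0.65 [537. 326.  50.]
scene reagent [150.3 322.6] 0.67 [ 732. -338.   30.]
scene icebrick [140.6 252.2] 0.54 [ 516. -344.   36.]
scene tape [143.4 211.3] 0.75 [ 303. -333.   -1.]
scene marker [345.5 179.3] 0.66 [305. 314.  -4.]
top gauge_grip [362.6 198.6] 0.64 [ 475. -361.   74.]
top gauge_grip [380.7 173.8] 0.45 [ 559. -436.   24.]
top gauge_grip [389.6 169.5] 0.41 [ 573. -469.   15.]
top stand [352.9 192.7] 0.7 [ 493. -331.   72.]
top pocket [275.2 174.6] 0.87 [543. -85. 121.]
top carton [252.4 181. ] 0.71 [523. -17. 144.]
top cap_center [235.  177.9] 0.71 [526.  30. 195.]
top cap_center [131.2 198.3] 0.41 [477. 363.  56.]
top cryobox [132.6 199.5] 0.89 [471. 356.  57.]
top cryobox [236.1 179.2] 0.48 [524.  28. 192.]
top reagent [350.3 132.3] 0.61 [ 685. -324.   76.]
top icebrick [139.  139.2] 0.57 [672. 352.  24.]
top tape [348.7 251. ] 0.85 [ 309. -334.   -1.]
top tape [276.2 175.7] 0.71 [544. -90.  93.]
top tape [140. 143.] 0.63 [658. 348.  27.]
```

```bash
python3 -c "
import cv2
a=cv2.imread('pics/scene0.png');b=cv2.imread('pics/top0.png')
" 
```

```text
(no output)
```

View pics/scene0.png

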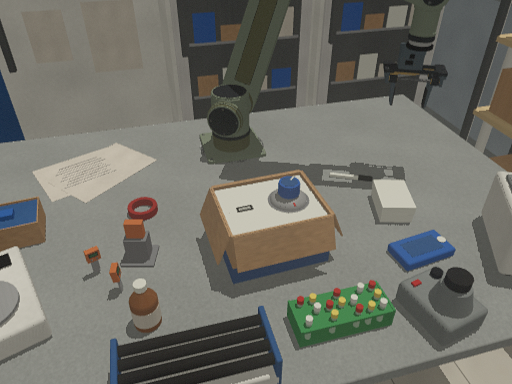

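View pics/top0.png

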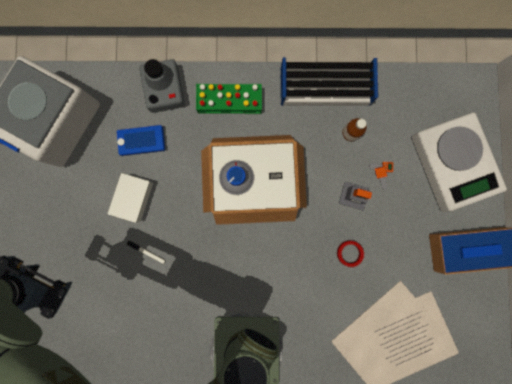

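The scene view (robot at the back) shows the carton near (270,225) with the cap at (289,187) and the pocket at (244,208). The large gauge is in its stand at (135,228), and two smaller gauges are at (92,255) and (116,272). The top view agrees: cap (236,177), pocket (276,175), gauge (361,194), decoys about (385,170).

```bash
python3 - <<'E'
from h import *
for n in ("top","scene"):
    z=np.load(n+".npz"); im,P=z["im"],z["P"]; hsv=cv2.cvtColor(im,cv2.COLOR_RGB2HSV)
    H,S,V=[hsv[...,i].astype(int) for i in range(3)]
    org=((H>5)&(H<14)&(S>190)&(V>100)).astype(np.uint8)
    k,l,s,c=cv2.connectedComponentsWithStats(org)
    for i in range(1,k):
        if s[i,4]>12:
            q=P[l==i]; q=q[np.isfinite(q).all(1)]
            print(n,"orange",s[i],np.round(c[i]),np.round(np.percentile(q,[5,50,95],axis=0)).tolist())
    # foam: bright white at z~140
    w=(V>150)&(S<40)&(abs(P[...,2]-140)<12)&(abs(P[...,1])<160)&(P[...,0]>350)&(P[...,0]<700)
    q=P[w]; r=cv2.minAreaRect(q[:,:2].astype(np.float32)); print(n,"foam",len(q),np.median(q[:,2]),r)
    b=(H>100)&(H<125)&(S>120)&(P[...,2]>180)&(abs(P[...,1])<160)&(P[...,0]<640)&(P[...,0]>400)
    q=P[b]; print(n,"cap",len(q),np.round(np.percentile(q,[2,50,98],axis=0),1).tolist())
    blk=(V<60)&(abs(P[...,0]-540)<60)&(P[...,1]<-50)&(P[...,1]>-125)&(P[...,2]>100)
    vv,uu=np.where(blk); print(n,"slot",len(vv),uu.mean() if len(uu) else 0,vv.mean() if len(uu) else 0, onz(n,(uu.mean(),vv.mean()),140))
    if n=="top":
        np.save("x.npy",0)
        a=cv2.resize(im[125:230,195:320],None,fx=3.2,fy=3.2,interpolation=cv2.INTER_CUBIC); b2=cv2.resize(im[150:255,325:420],None,fx=3.2,fy=3.2,interpolation=cv2.INTER_CUBIC)
        save("crop1.png",np.hstack([a,b2]))
E
```

```text
top orange [376 163  17  15 133] [383. 170.] [[553.0, -467.0, 12.0], [571.0, -441.0, 22.0], [596.0, -422.0, 32.0]]
top orange [355 189  16   9  99] [363. 193.] [[479.0, -366.0, 108.0], [490.0, -347.0, 117.0], [500.0, -330.0, 120.0]]
top foam 3950 139.8226067529267 ((537.9911499023438, -20.672752380371094), (184.8030242919922, 234.43031311035156), 2.617344856262207)
top cap 277 [[418.0, -17.4, 189.2], [534.5, 24.7, 195.1], [557.1, 52.3, 1214.3]]
top slot 0 0 0 [nan nan nan]
scene foam 3116 138.5856598168918 ((532.3199462890625, -18.592742919921875), (183.3801727294922, 237.57740783691406), 2.248666524887085)
scene cap 86 [[515.7, 5.8, 189.8], [548.8, 26.0, 193.6], [561.9, 52.0, 195.6]]
scene slot 6 244.16666666666666 208.16666666666666 [542.6410915  -84.31191737 140.        ]<stdin>:17: RuntimeWarning: Mean of empty slice.
  ret = ret.dtype.type(ret / rcount)
```

View pics/crop1.png

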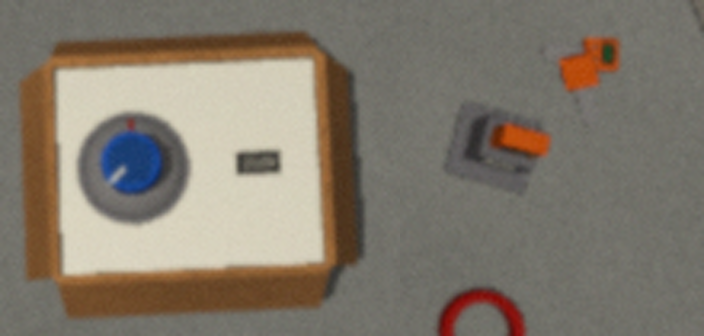

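The crop shows the red mark at (130,125), up, which is +x. The cap's white line runs from (132,160) to (112,180), about 135° anticlockwise from the mark. The stand and large gauge at about (520,140) are turned about -16°. I'll move to the stand now, staying high.

Emit:
{"fn": "send_rows", "kwargs": {"targets": [[[0,0,0,0,0,0.2,-1],[0,0,0,0,0,0.2,-1],[0,0,0,0,0,0.2,-1],[0,0,-0.044,0.06,-0.21,0,-1],[0,0,-0.044,0.06,-0.21,0,-1],[0,0,-0.044,0.06,-0.21,0,-1],[0,0,-0.044,0.06,-0.21,0,-1],[0,0,-0.044,0.06,-0.21,0,-1],[0,0,-0.044,0.06,-0.21,0,-1],[0,0,-0.044,0.06,-0.21,0,-1],[0,0,-0.044,0.06,-0.21,0,-1],[0,0,-0.044,0.06,-0.21,0,-1]]], "grip_force": 25}}

```text
time_s: 2.3
ee_pos: [363.7, 135.3, 334.2]
ee_rot: [179.9, 0.0, 117.8]
force: [1.2, -0.1, -0.5]
gripper_width: 91.7
gripper_force: 0.0
```

Emit:
{"fn": "send_rows", "kwargs": {"targets": [[[0,0,-0.044,0.06,-0.21,0,-1],[0,0,-0.044,0.06,-0.21,0,-1],[0,0,-0.044,0.06,-0.21,0,-1],[0,0,-0.044,0.06,-0.21,0,-1],[0,0,-0.044,0.06,-0.21,0,-1],[0,0,-0.044,0.06,-0.21,0,-1],[0,0,-0.044,0.06,-0.21,0,-1],[0,0,-0.044,0.06,-0.21,0,-1],[0,0,-0.044,0.04,-0.21,0,-1],[0,0,-0.044,0.03,-0.21,0,-1],[0,0,-0.04,0,-0.11,0,-1],[0,0,0,0,0,0,-1]]]}}

```text
time_s: 3.5
ee_pos: [473.5, -307.7, 333.0]
ee_rot: [-179.9, 0.0, 74.5]
force: [0.4, 0.5, -1.0]
gripper_width: 91.4
gripper_force: 0.0
```

```bash
cat > look.py <<'E'
from h import *
import sys
st=env.state(); im,d=optics.grab_frame("wrist"); P=cloud("wrist",d,st); save(sys.argv[1]+".png",im); np.savez(sys.argv[1]+".npz",im=im,P=P)
print(np.round(st["ee_pos"],1),np.round(st["ee_rot"],1),np.round(st["qpos"]),st["time_s"],np.round(optics.camera_info("wrist")["mount"],2).tolist())
hsv=cv2.cvtColor(im,cv2.COLOR_RGB2HSV); H,S,V=[hsv[...,i].astype(int) for i in range(3)]
org=((H>4)&(H<15)&(S>170)&(V>90)).astype(np.uint8)
k,l,s,c=cv2.connectedComponentsWithStats(org)
for i in range(1,k):
    if s[i,4]>200:
        q=P[l==i]; zt=np.percentile(q[:,2],95); t=q[abs(q[:,2]-zt)<4]
        print("orange",s[i],np.round(c[i]),"top z",round(zt,1),cv2.minAreaRect(t[:,:2].astype(np.float32)),np.round(np.median(t,0),1))
for nm in ("gauge_grip","stand","pocket","cap_center"):
    for r in optics.place_of("wrist",nm)[:3]:
        print(nm,np.round(r["at"],1),round(r["conf"],2),[np.round(onz("wrist",r["at"],z,st),1) for z in {"gauge_grip":[95],"stand":[0],"pocket":[140],"cap_center":[175]}[nm]])
E
python3 look.py w1
```

```text
[ 473.5 -307.7  333. ] [-179.9    0.    74.5] [-34.  15.  78.  -0.  87. -19.] 3.5 [[-0.0, -0.96, -0.29, 82.63], [1.0, -0.0, -0.0, 1.31], [0.0, -0.29, 0.96, -170.96], [0.0, 0.0, 0.0, 1.0]]
orange [267 171  15  34 405] [274. 188.] top z 119.5 ((494.06817626953125, -350.3720703125), (42.611392974853516, 18.88329315185547), 73.1556625366211) [ 494.5 -351.6  118.1]
gauge_grip [320. 207.] 0.79 [array([ 558. , -403.9,   95. ])]
gauge_grip [275.1 188.2] 0.73 [array([ 496.2, -354. ,   95. ])]
gauge_grip [325.8 214.3] 0.47 [array([ 564.5, -418.8,   95. ])]
stand [266.4 176. ] 0.58 [array([ 485.9, -355.1,    0. ])]
```

View pics/w1.png

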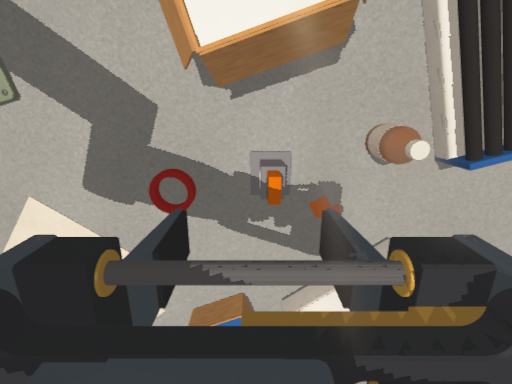

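The wrist view shows the stand and gauge at (272,180), with the decoy lying at (325,208). The gauge head is at about (494,-350.5) with yaw -17°, and its top is at 119, which fits. I'll descend to z of about 200 over it and look again.

Emit:
{"fn": "send_rows", "kwargs": {"targets": [[[0,0,-0.004,0.026,-0.053,-0.166,-1],[0,0,-0.004,0.026,-0.053,-0.166,-1],[0,0,-0.004,0.026,-0.053,-0.166,-1],[0,0,-0.004,0.025,-0.054,-0.166,-1],[0,0,0,0,0,0,-1],[0,0,0,0,0,0,-1]]]}}

```text
time_s: 4.35
ee_pos: [494.5, -346.7, 201.9]
ee_rot: [-180.0, -0.0, 73.4]
force: [-0.8, 0.2, 0.4]
gripper_width: 91.1
gripper_force: 0.0
```

```bash
python3 look.py w2
```

```text
[ 494.5 -346.7  201.9] [-180.    -0.    73.4] [-36.  21.  87.   0.  72. -20.] 4.35 [[-0.0, -0.96, -0.29, 82.66], [1.0, -0.0, -0.0, 1.29], [0.0, -0.29, 0.96, -170.96], [0.0, 0.0, 0.0, 1.0]]
orange [440 100  29  50 595] [450. 116.] top z 103.9 ((699.6061401367188, -342.7976989746094), (30.005399703979492, 18.28689193725586), 70.04668426513672) [ 696.6 -336.7  102.2]
orange [244 169  20  50 843] [254. 195.] top z 119.1 ((494.185546875, -349.912353515625), (42.59161376953125, 18.999473571777344), 73.89179992675781) [ 494.2 -352.2  118. ]
gauge_grip [255.2 195.3] 0.85 [array([ 494.7, -354.6,   95. ])]
gauge_grip [322.5 213.8] 0.77 [array([ 559.6, -396.3,   95. ])]
gauge_grip [338.5 229.6] 0.55 [array([ 572.7, -420.1,   95. ])]
stand [251.6 172.5] 0.62 [array([ 491. , -350.3,    0. ])]
```

Emit:
{"fn": "send_rows", "kwargs": {"targets": [[[0,0,0.005,0,-0.013,-0.15,-1],[0,0,0,0,0,-0.15,-1],[0,0,0,0,0,-0.15,-1],[0,0,0,0,0,-0.15,-1],[0,0,0,0,0,0,-1],[0,0,0,0,0,0,1],[0,0,0,0,0,0,1],[0,0,0,0,0,0,1],[0,0,0,0,0,0,1],[0,0,0,0,0,0,1],[0,0,0,0,0,0,1],[0,0,0,0,0,0,1]]], "grip_force": 25}}

```text
time_s: 5.8
ee_pos: [494.3, -350.2, 81.3]
ee_rot: [180.0, 0.0, 73.8]
force: [-0.2, -0.2, -0.1]
gripper_width: 38.2
gripper_force: 0.0
```

Emit:
{"fn": "send_rows", "kwargs": {"targets": [[[0,0,0,0,0,0,1],[0,0,0,0,0,0,1],[0,0,0,0,0,0,1],[0,0,0,0,0,0,1],[0,0,0,0,0,0,1],[0,0,0,0,0,0,1]]]}}

```text
time_s: 6.4
ee_pos: [494.2, -350.1, 81.1]
ee_rot: [-180.0, -0.0, 73.8]
force: [-0.7, 0.2, -0.7]
gripper_width: 19.9
gripper_force: 25.0
```

Emit:
{"fn": "send_rows", "kwargs": {"targets": [[[0,0,0,0,0,0.15,1],[0,0,0,0,0,0.2,1],[0,0,0,0,0,0.2,1],[0,0,0,0,0,0.2,1],[0,0,0,0,0,0.25,1],[0,0,0.041,0.043,0.18,0,1],[0,0,0.041,0.043,0.18,0,1],[0,0,0.041,0.043,0.18,0,1],[0,0,0.041,0.043,0.18,0,1],[0,0,0.041,0.043,0.18,0,1],[0,0,0,0,0,0,1],[0,0,0,0,0,0,1]]]}}

```text
time_s: 7.6
ee_pos: [537.3, -169.7, 281.2]
ee_rot: [-180.0, 0.0, 92.3]
force: [0.6, 0.4, -1.2]
gripper_width: 19.7
gripper_force: 25.0
```

```bash
python3 look.py w3; python3 - <<'E'
from h import *
z=np.load("w3.npz"); im,P=z["im"],z["P"]; V=im.max(2).astype(int)
box=(P[...,0]>500)&(P[...,0]<580)&(P[...,1]>-115)&(P[...,1]<-55)&(P[...,2]>60)&(P[...,2]<160)
q=P[(V<70)&box]; st=env.state()
vv,uu=np.where((V<70)&box); W=np.array([onz("wrist",(u,v),140,st) for u,v in zip(uu,vv)])
if len(W): print(len(W),W.mean(0),cv2.minAreaRect(W[:,:2].astype(np.float32)),uu.mean(),vv.mean())
f=(V>150)&(abs(P[...,2]-140)<6)&(P[...,0]>420)&(P[...,0]<650)&(abs(P[...,1])<170)
print(np.median(P[f],0))
E
```

```text
[ 537.3 -169.7  281.2] [-180.     0.    92.3] [-19.  15.  84.  -0.  80. -21.] 7.6 [[-0.0, -0.96, -0.29, 82.21], [1.0, -0.0, 0.0, 1.41], [-0.0, -0.29, 0.96, -170.96], [0.0, 0.0, 0.0, 1.0]]
orange [ 236  201   37   59 2011] [254. 231.] top z 319.0 ((538.3482666015625, -158.95443725585938), (19.98716926574707, 20.907087326049805), 2.4591124057769775) [ 538.3 -157.9  318.1]
orange [238 286  42  25 559] [260. 296.] top z 319.0 ((539.8215942382812, -188.9072265625), (19.457746505737305, 6.705752849578857), 1.5079072713851929) [ 540.  -188.8  318.1]
gauge_grip [254.  242.2] 0.83 [array([ 542.9, -275.7,   95. ])]
gauge_grip [263.4 297.2] 0.77 [array([ 561.3, -370.5,   95. ])]
gauge_grip [272.5 308.3] 0.58 [array([ 576.8, -390.9,   95. ])]
pocket [262.  107.1] 0.59 [array([544.3, -86.4, 140. ])]
pocket [125.4 242.4] 0.3 [array([ 377.6, -258.7,  140. ])]
291 [544.12370465 -84.41214681 140.        ] ((544.2451171875, -84.93687438964844), (17.897472381591797, 37.76077651977539), 2.0712549686431885) 262.0515463917526 103.6701030927835
[543.64002242 -59.58692014 140.30990144]
```

View pics/w3.png

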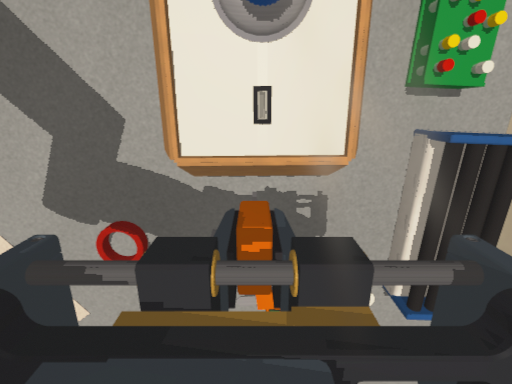

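The wrist view shows the gauge held straight at (254,235) and the pocket slot at (262,104), which puts the pocket near (542.6,-84.5) after removing the camera bias seen on the held head. I'll move over it and stop just above the foam.

Emit:
{"fn": "send_rows", "kwargs": {"targets": [[[0,0,0,0.009,0.143,0,1],[0,0,0,0.009,0.143,0,1],[0,0,0,0.009,0.143,0,1],[0,0,0,0,0,-0.11,1],[0,0,0,0,0,-0.11,1],[0,0,0,0,0,-0.1,1],[0,0,0,0,0,0,1],[0,0,0,0,0,0,1]]]}}

```text
time_s: 8.65
ee_pos: [542.9, -85.0, 217.5]
ee_rot: [180.0, 0.0, 92.2]
force: [-1.0, 0.1, 0.1]
gripper_width: 19.7
gripper_force: 25.0
```

```bash
python3 - <<'E'
from h import *
st=env.state(); print(np.round(st["ee_pos"],1),np.round(st["ee_rot"],2),np.round(st["force"],1))
im,d=optics.grab_frame("scene"); a=cv2.resize(im[150:260,190:350],None,fx=4.5,fy=4.5,interpolation=cv2.INTER_CUBIC); save("s2.png",a)
K,R,t=cam("scene")
Rt=Ro.from_euler('xyz',st["ee_rot"],degrees=True).as_matrix()
for X in ([542.6,-84.5,140],np.array(st["ee_pos"])+[0,0,-69]):
    p=K@(R@np.array(X)+t); p=p[:2]/p[2]; print(p,(p-[190,150])*4.5)
E
```

```text
[542.9 -85.  217.5] [179.99   0.    92.16] [-1.   0.1  0.1]
[244.08741782 208.16934584] [243.39338018 261.7620563 ]
[243.85041301 205.50689648] [242.32685855 249.78103416]
```

View pics/s2.png

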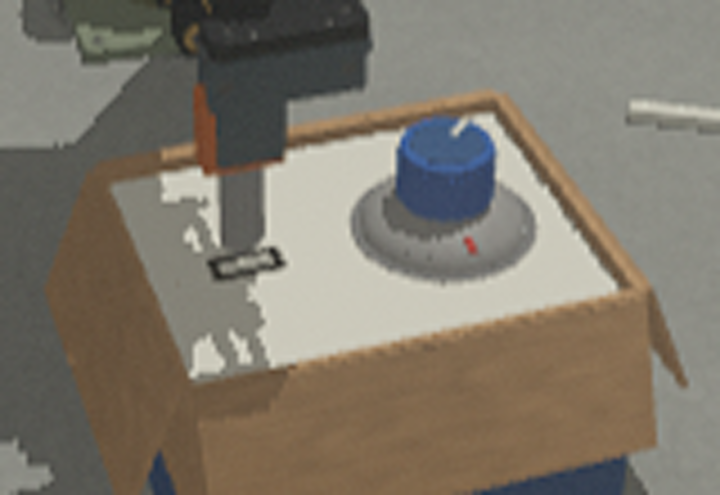

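The crop shows the blade tip at (242,248) above the slot at (247,263). It should land within about 1 mm once shifted slightly in +y. I'll descend gently and watch the force.

Emit:
{"fn": "send_rows", "kwargs": {"targets": [[[0,0,0,0,0.005,-0.02,1],[0,0,0,0,0,-0.03,1],[0,0,0,0,0,-0.03,1],[0,0,0,0,0,0,1],[0,0,0,0,0,0,1]]]}}

```text
time_s: 9.2
ee_pos: [542.6, -83.3, 201.0]
ee_rot: [-180.0, -0.0, 92.2]
force: [0.3, 0.8, -0.8]
gripper_width: 19.8
gripper_force: 25.0
```

Emit:
{"fn": "send_rows", "kwargs": {"targets": [[[0,0,0,0,0,-0.03,1],[0,0,0,0,0,-0.03,1],[0,0,0,0,0,0,1],[0,0,0,0,0,0,1]]]}}

```text
time_s: 9.6
ee_pos: [542.6, -83.3, 188.9]
ee_rot: [-180.0, -0.0, 92.2]
force: [0.3, -0.2, -0.3]
gripper_width: 20.1
gripper_force: 25.0
```

Emit:
{"fn": "send_rows", "kwargs": {"targets": [[[0,0,0,0,0,-0.04,1],[0,0,0,0,0,-0.04,1],[0,0,0,0,0,-0.04,1],[0,0,0,0,0,-0.04,1],[0,0,0,0,0,-0.02,1],[0,0,0,0,0,0,1],[0,0,0,0,0,0,1]]]}}

```text
time_s: 10.3
ee_pos: [542.8, -83.4, 153.2]
ee_rot: [180.0, 0.0, 92.2]
force: [0.5, 0.5, -0.6]
gripper_width: 19.5
gripper_force: 25.0
```

Emit:
{"fn": "send_rows", "kwargs": {"targets": [[[0,0,0,0,0,-0.01,1],[0,0,0,0,0,-0.01,1],[0,0,0,0,0,-0.005,1],[0,0,0,0,0,0,1],[0,0,0,0,0,0,1]]]}}

```text
time_s: 10.8
ee_pos: [542.9, -83.4, 149.1]
ee_rot: [179.9, 0.0, 92.2]
force: [-0.8, 1.2, 4.6]
gripper_width: 19.7
gripper_force: 25.0
```

Contact came at the expected depth (4.6 N), so the blade is home. I'll release, rise and go over the cap, turning the wrist to get room for the clockwise screw.

Emit:
{"fn": "send_rows", "kwargs": {"targets": [[[0,0,0,0,0,-0.002,1],[0,0,0,0,0,0.002,-1],[0,0,0,0,0,0,-1],[0,0,0,0,0,0,-1],[0,0,0,0,0,0,-1],[0,0,0,0,0,0,-1],[0,0,0,0,0,0,-1],[0,0,0,0,0,0,-1],[0,0,0,0,0,0,-1],[0,0,0,0,0,0.15,-1],[0,0,0,0,0,0.2,-1],[0,0,0,0,0,0.2,-1]]]}}

```text
time_s: 12.0
ee_pos: [542.3, -83.3, 259.1]
ee_rot: [-179.9, -0.0, 92.2]
force: [0.8, -0.8, 0.2]
gripper_width: 91.3
gripper_force: 0.0
```

Emit:
{"fn": "send_rows", "kwargs": {"targets": [[[0,0,0,0,0,0.2,-1],[0,0,0.088,-0.002,0.063,0,-1],[0,0,0.088,-0.002,0.063,0,-1],[0,0,0.088,-0.002,0.063,0,-1],[0,0,0.088,-0.002,0.063,0,-1],[0,0,0.088,-0.002,0.063,0,-1],[0,0,0.088,-0.002,0.063,0,-1],[0,0,0.088,-0.002,0.063,0,-1],[0,0,0.088,-0.002,0.063,0,-1],[0,0,0.088,-0.002,0.063,0,-1],[0,0,0,0,0,0,-1],[0,0,0,0,0,0,-1]]]}}

```text
time_s: 13.2
ee_pos: [539.1, 29.9, 298.2]
ee_rot: [-180.0, 0.0, 163.4]
force: [0.1, -0.9, 0.2]
gripper_width: 91.5
gripper_force: 0.0
```

```bash
cat > look2.py <<'E'
from h import *
import sys
st=env.state(); im,d=optics.grab_frame("wrist"); P=cloud("wrist",d,st); save(sys.argv[1]+".png",im); np.savez(sys.argv[1]+".npz",im=im,P=P)
print(np.round(st["ee_pos"],1),np.round(st["ee_rot"],1),np.round(st["qpos"]),st["time_s"])
hsv=cv2.cvtColor(im,cv2.COLOR_RGB2HSV); H,S,V=[hsv[...,i].astype(int) for i in range(3)]
reg=(abs(P[...,0]-538)<60)&(abs(P[...,1]-30)<60)
blue=(H>100)&(H<125)&(S>120)&reg&(P[...,2]>160); zt=np.percentile(P[blue][:,2],90); q=P[blue&(abs(P[...,2]-zt)<2)]
(cx,cy),r=cv2.minEnclosingCircle(q[:,:2].astype(np.float32)); print("cap top",zt,cx,cy,r)
wl=(S<60)&(V>120)&reg&(abs(P[...,2]-zt)<3)&(np.hypot(P[...,0]-cx,P[...,1]-cy)<26); w=P[wl]
if len(w): m=w.mean(0); print("line n",len(w),m,"angle",np.degrees(np.arctan2(m[1]-cy,m[0]-cx)))
red=((H<6)|(H>174))&(S>150)&reg; w=P[red]
if len(w): m=w.mean(0); print("red",m,"angle",np.degrees(np.arctan2(m[1]-cy,m[0]-cx)))
org=(H>4)&(H<15)&(S>170)&(V>90)&(P[...,2]>176)&(P[...,2]<200)&(P[...,1]<-40); w=P[org]
if len(w): print("gauge top",len(w),np.median(w,0),cv2.minAreaRect(w[:,:2].astype(np.float32)))
E
python3 look2.py w4
```

```text
[539.1  29.9 298.2] [-180.     0.   163.4] [  2.  13.  85.  -0.  82. -71.] 13.2
cap top 196.42837300835947 538.403076171875 29.90080451965332 25.51064682006836
line n 69 [526.27214147  41.40672117 195.94083384] angle 136.51469215977843
red [546.35368297  45.13648733 290.27963235] angle 62.44259236085738
gauge top 518 [540.46000814 -86.75288004 185.88024366] ((542.9869995117188, -83.23571014404297), (18.701337814331055, 43.55235290527344), 4.559841156005859)
```

View pics/w4.png

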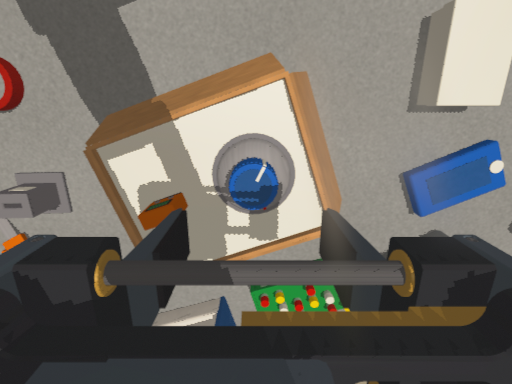

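The view shows the cap at (255,185) with its line toward (262,168), and the gauge head home at (162,210) with its top at z 186. The cap is at 134.4° = 2.35 rad. I'll descend and grip it.

Emit:
{"fn": "send_rows", "kwargs": {"targets": [[[0,0,0,-0.003,-0.002,-0.168,-1],[0,0,0,0,0,-0.168,-1],[0,0,0,0,0,-0.168,-1],[0,0,0,0,0,-0.168,-1],[0,0,0,0,0,0,-1],[0,0,0,0,0,0,1],[0,0,0,0,0,0,1],[0,0,0,0,0,0,1],[0,0,0,0,0,0,1],[0,0,0,0,0,0,1],[0,0,0,0,0,0,1],[0,0,0,0,0,0,1]]], "grip_force": 30}}

```text
time_s: 14.45
ee_pos: [538.6, 29.0, 164.5]
ee_rot: [-179.9, 0.1, 163.5]
force: [-2.1, -4.1, 5.2]
gripper_width: 51.5
gripper_force: 30.0
```

Emit:
{"fn": "send_rows", "kwargs": {"targets": [[[0,0,0,0,0,0,1],[0,0,0,0,0,0,1],[0,0,0,0,0,0,1]]]}}

```text
time_s: 14.75
ee_pos: [538.6, 29.0, 164.5]
ee_rot: [-179.9, 0.1, 163.5]
force: [-1.9, -3.9, 5.9]
gripper_width: 51.9
gripper_force: 30.0
```

Emit:
{"fn": "send_rows", "kwargs": {"targets": [[[0,0,-0.085,0,0,-0.0006,1],[0,0,-0.085,0,0,-0.0006,1],[0,0,-0.085,0,0,-0.0006,1],[0,0,-0.085,0,0,-0.0006,1],[0,0,-0.085,0,0,-0.0006,1],[0,0,-0.085,0,0,-0.0006,1],[0,0,-0.085,0,0,-0.0006,1],[0,0,-0.085,0,0,-0.0006,1],[0,0,-0.085,0,0,-0.0006,1],[0,0,-0.085,0,0,-0.0006,1],[0,0,-0.085,0,0,-0.0006,1],[0,0,-0.085,0,0,-0.0006,1]]]}}

```text
time_s: 15.95
ee_pos: [536.8, 28.0, 162.9]
ee_rot: [-179.9, 0.2, 71.4]
force: [-5.3, -6.3, 7.6]
gripper_width: 51.2
gripper_force: 30.0
```

```bash
cat > s.py <<'E'
from h import *
st=env.state(); print({k:np.round(v,2).tolist() for k,v in st.items() if k not in("qvel",)})
E
python3 s.py
```

```text
{'time_s': 15.95, 'qpos': [1.87, 17.26, 98.96, -0.2, 63.97, 20.54], 'effort': [3.23, -33.94, -21.82, 1.93, -1.9, -1.02], 'ee_pos': [536.79, 27.98, 162.91], 'ee_rot': [-179.88, 0.24, 71.42], 'force': [-5.25, -6.26, 7.58], 'torque': [-1.24, 1.07, 0.07], 'gripper_force': 29.99, 'gripper_width': 51.25}
```

Emit:
{"fn": "send_rows", "kwargs": {"targets": [[[0,0,-0.08,0,0,-0.0006,1],[0,0,-0.08,0,0,-0.0006,1],[0,0,-0.08,0,0,-0.0006,1],[0,0,-0.08,0,0,-0.0006,1],[0,0,-0.08,0,0,-0.0006,1],[0,0,0,0,0,0,1],[0,0,0,0,0,0,1]]]}}

```text
time_s: 16.65
ee_pos: [536.1, 28.5, 162.3]
ee_rot: [-179.9, 0.3, 35.7]
force: [-7.8, -3.9, 9.7]
gripper_width: 51.6
gripper_force: 30.0
```

```bash
python3 s.py; python3 look2.py w5
```

```text
{'time_s': 16.65, 'qpos': [1.89, 17.28, 99.04, -0.14, 63.97, 56.25], 'effort': [2.66, -33.44, -22.21, 1.49, -2.36, -0.06], 'ee_pos': [536.07, 28.5, 162.29], 'ee_rot': [-179.94, 0.3, 35.7], 'force': [-7.84, -3.87, 9.72], 'torque': [-1.01, 1.35, -0.07], 'gripper_force': 30.0, 'gripper_width': 51.59}
[536.1  28.5 162.3] [-179.9    0.3   35.7] [ 2. 17. 99. -0. 64. 56.] 16.65
cap top 193.93599585054739 539.036865234375 30.044279098510742 25.673004150390625
line n 170 [553.57967053  31.75479209 193.66026346] angle 6.708261890072096
red [577.17019419  31.66288281 154.6839958 ] angle 2.4305123522432823
```

Emit:
{"fn": "send_rows", "kwargs": {"targets": [[[0,0,-0.045,0.003,0,0,1],[0,0,-0.045,0.003,0,0,1],[0,0,-0.045,0,0,0,1],[0,0,0,0,0,0,1],[0,0,0,0,0,0,1],[0,0,0,0,0,0,1]]]}}

```text
time_s: 17.3
ee_pos: [537.7, 29.5, 162.2]
ee_rot: [-180.0, 0.2, 23.7]
force: [-6.8, -2.9, 8.1]
gripper_width: 51.4
gripper_force: 30.0
```

```bash
python3 s.py; python3 look2.py w6
```

```text
{'time_s': 17.3, 'qpos': [1.94, 17.4, 98.88, -0.05, 63.96, 68.29], 'effort': [0.33, -34.38, -22.11, 0.94, -1.99, 0.63], 'ee_pos': [537.67, 29.45, 162.19], 'ee_rot': [-179.96, 0.23, 23.68], 'force': [-6.78, -2.88, 8.12], 'torque': [-0.45, 1.18, 0.62], 'gripper_force': 30.0, 'gripper_width': 51.43}
[537.7  29.5 162.2] [-180.     0.2   23.7] [ 2. 17. 99. -0. 64. 68.] 17.3
cap top 193.8578737750258 539.23876953125 30.07969856262207 25.790740966796875
line n 173 [551.57273726  29.21835944 193.54090031] angle -3.9947488719389885
red [575.87802541  26.44461897 174.90661228] angle -5.665927456202919
gauge top 305 [550.40279757 -90.27278528 185.70613982] ((547.7476806640625, -90.38458251953125), (16.282644271850586, 15.432769775390625), 86.87531280517578)
```

The wrist torque jumped to 0.62 N m and the white line meets the red mark, so the cap has bottomed. Now I'll back off a quarter turn.

Emit:
{"fn": "send_rows", "kwargs": {"targets": [[[0,0,0.086,0,0,0.0006,1],[0,0,0.086,0,0,0.0006,1],[0,0,0.086,0,0,0.0006,1],[0,0,0.086,0,0,0.0006,1],[0,0,0.086,0,0,0.0006,1],[0,0,0.086,0,0,0.0006,1],[0,0,0.086,0,0,0.0006,1],[0,0,0.086,0,0,0.0006,1],[0,0,0.086,0,0,0.0006,1],[0,0,0.086,0,0,0.0006,1],[0,0,0.086,0,0,0.0006,1],[0,0,0.086,0,0,0.0006,1]]]}}

```text
time_s: 18.55
ee_pos: [537.1, 29.7, 163.7]
ee_rot: [-179.7, -0.1, 116.7]
force: [-7.9, -1.3, 8.8]
gripper_width: 51.2
gripper_force: 30.0
```

Emit:
{"fn": "send_rows", "kwargs": {"targets": [[[0,0,0,0,0,0,1],[0,0,0,0,0,0,1],[0,0,0,0,0,0,1],[0,0,0,0,0,0,1]]]}}

```text
time_s: 18.95
ee_pos: [537.1, 29.7, 163.7]
ee_rot: [-179.7, -0.1, 116.4]
force: [-7.4, -1.2, 9.5]
gripper_width: 51.7
gripper_force: 30.0
```

```bash
python3 s.py; python3 look2.py w7
```

```text
{'time_s': 18.95, 'qpos': [1.93, 17.31, 98.77, 0.02, 64.21, -24.51], 'effort': [0.63, -33.44, -22.29, 0.49, -2.3, 0.06], 'ee_pos': [537.11, 29.72, 163.67], 'ee_rot': [-179.74, -0.14, 116.43], 'force': [-7.44, -1.2, 9.55], 'torque': [-0.36, 1.3, 0.11], 'gripper_force': 30.0, 'gripper_width': 51.69}
[537.1  29.7 163.7] [-1.797e+02 -1.000e-01  1.164e+02] [  2.  17.  99.   0.  64. -25.] 18.95
cap top 195.3150624908441 538.0496826171875 30.3599853515625 25.75812530517578
line n 189 [537.21734337  47.2063222  194.94532552] angle 92.82855424705667
```

View pics/w7.png

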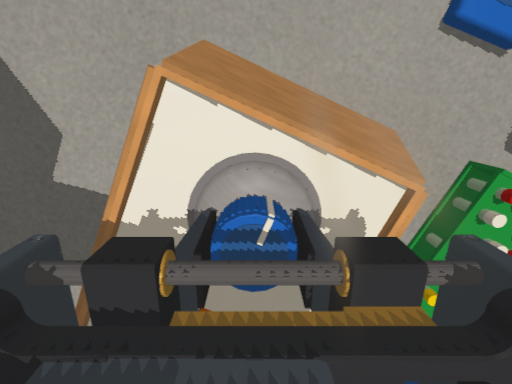

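The fingers hold the cap at (255,245). Its white line is at 92.8° in the world frame, which is 90.7° = 1.58 rad off the stop. The gauge was confirmed home and I saw no contact with it since, so I'm handing in.

```bash
python3 -c "
from h import *
print(env.job_done())"
```

```text
the job is handed in; nothing more can be done
None
```

I handed the job in at about 19 s. The gauge blade is fully home in the pocket and released, and the cap was screwed down to its stop, backed off to about 1.58 rad and is still gripped at 30 N; the hand-in call returned no verdict.

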